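# Draw the vacuum on a food box

### The job

Slide the food box along the counter, without lifting it, until the valve on its lid is fully covered by the suction bell of the vacuum station. Then pull the spring-loaded pump handle out until its pointer is level with the clip on the ruler rail, and finish while still holding it there, with the gripper on the handle and the box still in place under the bell. Do not shift the clip, and leave the soap bottle, cutlery cup, spice jar and mug alone.

Things in the scene. Friction and masses are not known exactly. Their poses are not given: they have to be found in the camera images.
- station: White vacuum sealing station, fixed to the counter. Origin: under its middle, on the counter. Pump body 120 x 110 x 90 mm high (local x -50 to +70 mm, y +-55 mm). Local -x is its front, roughly towards the robot, where the pump handle comes out; local +y is the side to which its gooseneck reaches.
- nozzle (a point): Centre of the mouth of the black rubber suction bell, 32 mm across, pointing down, fixed 81 mm above the counter at local (30, 160) mm of the station. It hangs on a 14 mm steel gooseneck that rises from the pump body at local (30, 20) mm to 172 mm height and runs along local +y.
- pump_handle: Black pump handle: upright plate 14 mm thick (local x), 70 mm wide (y), 38 to 103 mm above the counter. Origin: centre of its underside; axes as the station. Fully in, it stands at station x -125 mm, 68 mm clear of the pump body. Slides out along local -x, up to 90 mm, against a spring: 5 N fully in, 1.1 N more per 10 mm (12 N at 65 mm). Let go, it springs back in.
- handle_grip (a point): Point in the middle of the pump handle's plate, 83 mm above the counter (20 mm under its top edge): the place to take it from above. Behind the plate a 14 mm rod runs to the pump, its top 53 mm above the counter.
- pointer (a point): Tip of the steel pointer (4 mm thick, 6 mm high) that sticks out of the pump handle's local -y side, beside the ruler rail, 48 mm above the counter. Moves with the handle. Same axes as the station.
- mark (a point): The mark: dark steel clip with an upright fin (4 mm thick, top 57 mm above the counter) on a ruler rail (16 mm wide, 30 mm high, along station y -68 mm). Point on the fin, 48 mm up; axes as the station. The pointer is level with it when both have the same station x. It is set 35 to 65 mm out (local -x) from the pointer's place with the handle fully in. A push of 8 N would shift it.
- food_box: Loose glass food storage box with a white lid, 150 x 66 mm, lid top 70 mm above its underside (body 142 x 60 mm), about 0.3 to 0.5 kg. Origin: centre of its underside; local x along its length, from the lid grip to the valve. The lid is fixed on.
- valve (a point): Top centre of the round black valve on the lid, 16 mm across, 6 mm high, at local (45, 0, 76) mm of the food box: the spot to bring under the nozzle (it passes 5 mm below the bell).
- lid_grip (a point): Top centre of the raised white grip on the lid, 44 mm long (local x), 14 mm wide (local y), 24 mm high, from 70 to 94 mm above the counter, at local (-45, 0) mm of the food box, 90 mm from the valve.
- soap: Bystander: green bottle with red cap, 64 mm across, 190 mm high. Origin under its middle.
- cutlery_cup: Bystander: open steel cup, 90 mm across, 120 mm high. Origin under its middle.
- spice_jar: Bystander: brown jar with steel lid, 48 mm across, 85 mm high. Origin under its middle.
- mug: Bystander: white mug, 80 mm across, 90 mm high, handle at local +y. Origin under its middle.
Things that resemble listed ones, but are neither listed nor needed, are in the scene too. What is shaped like the food_box but pink or turquoise is not meant.

How it is judged:
By the outcome, as a careful person would: the job done as asked, in the order asked, and still so for the second after the job is handed in, while the arm keeps its last pose, push and grip.
It also fails if it takes over 51 s, if anything falls off the work surface, if the arm or the gripper's body presses on something with over 40 N, if the wrist force passes 120 N, or if a joint passes its speed limit or range.

### The arm

A 6-joint arm with a two-finger parallel gripper is mounted at the origin on the work surface. World frame = base frame: x ahead of the robot, y to its left, z up, the work surface at z = 0. Lengths are in mm, angles in rad, forces in N, time in s.
With the tool pointing down it reaches from about 350 to 975 mm from the base axis. Payload 7.1 kg.
Tool frame: the origin (TCP) lies at the very end of the fingers, on their centre line; the grasp point (between the pads) lies 19 mm behind it; z points along the fingers, y is the line along which they close (so a half turn about z gives the same grasp; the last joint's range is limited). The gripper opens to 88 mm and grips with 3 to 60 N. Pads are 20 mm wide; open, the fingers measure 115 mm over their backs; the gripper's body (75 mm by 178 mm) begins 61 mm behind the grasp point.
Start: joints at [1.224, 0.423, 1.63, -0, 1.089, -0.019], TCP at [201.194, 591.714, 222.675] pointing down, gripper open.
Joint ranges: [-3, 3], [-0.9, 2.11], [0.09, 2.58], [-1.31, 4.45], [0.11, 2.69], [-2.54, 2.54]. Speed limits (rad/s): [2.39, 2.39, 3.01, 3.14, 3.14, 3.14].

### API

Orientations are given as a rotation vector (axis times angle).
In Python, from workcell import ctrl, optics gives the robot as it stands.
- The arm moves only by the shell command python3 -m jog 'ROWS'. ROWS is JSON, a list of rows, each a list of 7 numbers: the shift along the tool's x, y, z in units of 40 mm (1.0 is 40 mm), then the turn, a rotation vector about the tool's x, y, z in units of 6 degrees (1.0 is 6 degrees), then the opening, from 0 (shut) to 1 (fully open). A call has 1 to 20 rows; each row shifts and turns the commanded pose from where the row before left it, along the tool's axes as they then stand; what a row does not reach is not made up. A row lasts 1/10 s, in which the tool goes at most 50 mm and 8.59 degrees, less where a joint would pass 70% of its speed; a pose out of reach is approached as far as the arm can. A call is refused whole if a number of a shift passes 1 or a number of a turn 1, either way. A call with a gripper value outside its range is refused whole. The fingers move at their own pace and stop on an object; the grip force is fixed at half the most. Time passes only in rows, so rows that do not move let the fingers close. It gives the time, the measured TCP pose, the force, the opening and the grip force at its end, in the units of the state.
- ctrl.get_obs(): the state, without advancing time (a new reading comes with each control period).
- optics.get_image(name): name is "scene" or "top" or "wrist"; returns the picture (480x640x3 uint8, red, green, blue); there is no depth.
- optics.camera_model(name): a dict with "fov_y" (degrees; the focal length in pixels is half the picture's height over the tangent of half this angle, whatever the lens; pixels are square), "cx", "cy" (the principal point, pixels), "k1" (the pictures are not rectified: a ray, as slopes to the right and down, at radius r is drawn at 1 + k1 r^2 times it, then the intrinsics apply), "view" (4x4, takes a point from world to camera coordinates); the wrist camera has in their place "hand_eye" (4x4, takes a point from camera to tool coordinates, whose origin is the TCP and whose axes are the flange's). Camera axes: x right, y up, looking along -z (the intrinsics and any distortion apply to the point x, -y, -z); pixel columns grow to the right and rows downward; lengths in mm; the calibration is good to about 2 mm. A picture is of the moment at which its call begins: read the wrist's pose just before it. camera_model takes no time and is no camera call.
- ctrl.close_job(): hands the job in; it is judged then, once.
Trained networks look in the newest picture that a camera, given by its name, has taken for a name from the list of things; names that differ only in an ending like _2 or _b are one class to them, and where a whole thing is asked for, a point or a joint stands for the part that bears it (a point fixed in the world has none). Each returns a list of dicts, best first, with "conf" (0 to 1); they miss things now and then, are a little off and sometimes report something else, mostly with a low value. They report only what shows in the picture. A call takes as long as a camera call. They do not tell look-alikes from the thing itself.
- optics.masks_of(target, camera): "pixels" (480x640 bool, what is visible of it) and "extent" ([centre column, centre row, width, height] in pixels, round what is visible of it).
The state is a dict: "t": time; "qpos": joint angles; "qvel": joint speeds; "joint_torque": joint torques, N m; "ee_pos": TCP position; "orientation": TCP orientation; "ft_force": force on the tool from outside, world axes, zero at the start; "moment": the same for the moment, N m; "width": finger opening in mm; "grasp_force": force on a finger pad.
Only numpy, scipy, OpenCV 4.12 (cv2) and the standard library are available. Lean on these libraries where they do the work, as an engineer would, in place of code of your own. Each camera call takes 0.05 s, during which the arm holds its last target. There are 200 camera calls.

## Working session

There is one attempt and no reset: what is moved stays moved. The work goes in short steps, Python scripts to look and compute and a shell command to move; the robot and the scene stay as the last step left them, time stands still between calls to the robot, and variables do not carry over. Pictures are saved under pics/ and viewed, at most 10 in all, crops included, and the job is handed in when it is done.

```bash
ls; mkdir -p pics; python3 - <<'E'
from workcell import ctrl, optics
import cv2,numpy as np
a=optics.get_image("scene");b=optics.get_image("top")
cv2.imwrite("pics/scene.png",a[...,::-1]);cv2.imwrite("pics/top.png",b[...,::-1])
for n in("scene","top","wrist"):print(n,optics.camera_model(n))
o=ctrl.get_obs();print(o)
E
```

```text
pics
scene {'fov_y': 46.33432542454366, 'cx': 313.41965696508237, 'cy': 236.35537911523232, 'k1': -0.17587877288902218, 'view': array([[ 2.49156944e-01,  9.68414939e-01, -9.66038602e-03,
        -1.27762262e+02],
       [-6.92501598e-01,  1.85124546e-01,  6.97259234e-01,
         3.21912697e+02],
       [ 6.77024633e-01, -1.67037147e-01,  7.16753959e-01,
        -1.60091748e+03],
       [ 0.00000000e+00,  0.00000000e+00,  0.00000000e+00,
         1.00000000e+00]])}
top {'fov_y': 45.76103548304886, 'cx': 317.4274101915411, 'cy': 241.92430753868263, 'k1': -0.014167457910383215, 'view': array([[ 1.22407164e-03, -9.99977752e-01,  6.55729546e-03,
         9.96689686e+00],
       [ 9.88361312e-01,  2.20729559e-03,  1.52108661e-01,
        -5.61123395e+02],
       [-1.52119751e-01,  6.29478525e-03,  9.88342024e-01,
        -1.53687674e+03],
       [ 0.00000000e+00,  0.00000000e+00,  0.00000000e+00,
         1.00000000e+00]])}
wrist {'fov_y': 59.60221624624645, 'cx': 322.14564126880003, 'cy': 243.8833528956844, 'k1': -0.0470533555520777, 'hand_eye': array([[ 1.16591781e-04,  9.61780750e-01, 
[... 274 characters left out ...]
       1.00000000e+00]])}
{'t': 0.1, 'qpos': array([ 1.22399840e+00,  4.23750706e-01,  1.63058314e+00,  2.92582679e-05,
        1.08859941e+00, -1.89820951e-02]), 'qvel': array([-0.00084201, -0.00050567, -0.00046439, -0.00112441,  0.00037061,
        0.00235159]), 'joint_torque': array([ 5.43053793e-04, -5.45621681e+01, -2.74322069e+01,  6.46375492e-02,
        1.88738859e-02, -3.15442367e-05]), 'ee_pos': array([201.02699321, 591.27414872, 221.99995228]), 'orientation': array([-5.12606319e-01, -3.09921650e+00,  2.06311293e-03]), 'ft_force': array([ 0.88120121,  0.30981202, -0.31283398]), 'moment': array([-0.05615103,  0.0778429 ,  0.00590833]), 'grasp_force': 0.0, 'width': 87.69942239754396}
```

View pics/scene.png

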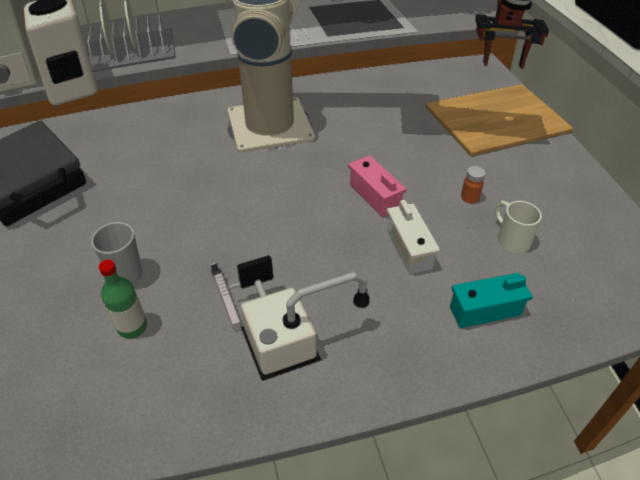

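View pics/top.png

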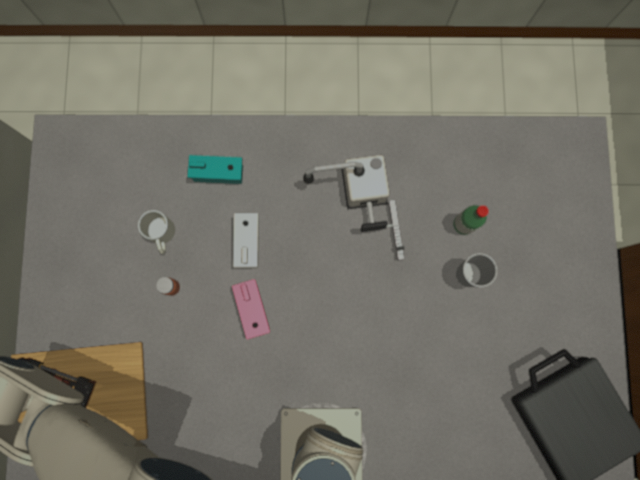

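Candidates for the food box: white (scene 410,237 / top 245,240), pink (scene 377,183 / top 250,308) and turquoise (scene 490,300 / top 215,168). The white lid matches the description. Close crops next.

```bash
cat > h.py <<'E'
import numpy as np,cv2
from scipy.spatial.transform import Rotation as R
from workcell import ctrl, optics
def cam(n,obs=None):
    m=optics.camera_model(n); f=240/np.tan(np.radians(m['fov_y']/2))
    if 'view' in m: W=np.linalg.inv(m['view'])
    else:
        T=np.eye(4);T[:3,:3]=R.from_rotvec(obs['orientation']).as_matrix();T[:3,3]=obs['ee_pos'];W=T@m['hand_eye']
    return f,m['cx'],m['cy'],m['k1'],W
def proj(c,p):
    f,cx,cy,k,W=c; q=np.linalg.inv(W)@np.append(p,1.); x,y=q[0]/-q[2],-q[1]/-q[2]; s=1+k*(x*x+y*y)
    return np.array([cx+f*x*s,cy+f*y*s])
def ray(c,u,v):
    f,cx,cy,k,W=c; d=np.array([(u-cx)/f,(v-cy)/f]); p=d.copy()
    for _ in range(20): p=d/(1+k*(p@p))
    return W[:3,3],W[:3,:3]@np.array([p[0],-p[1],-1])
def at(c,u,v,z):
    o,d=ray(c,u,v); return o+d*(z-o[2])/d[2]
E
python3 - <<'E'
import cv2,numpy as np
a=cv2.imread("pics/scene.png");b=cv2.imread("pics/top.png")
A=cv2.resize(a[190:380,195:445],(792,600),interpolation=cv2.INTER_CUBIC)
B=cv2.resize(b[140:275,225:415],(800,568),interpolation=cv2.INTER_CUBIC)
cv2.imwrite("pics/A.png",A);cv2.imwrite("pics/B.png",B)
E
```

```text
(no output)
```

View pics/A.png

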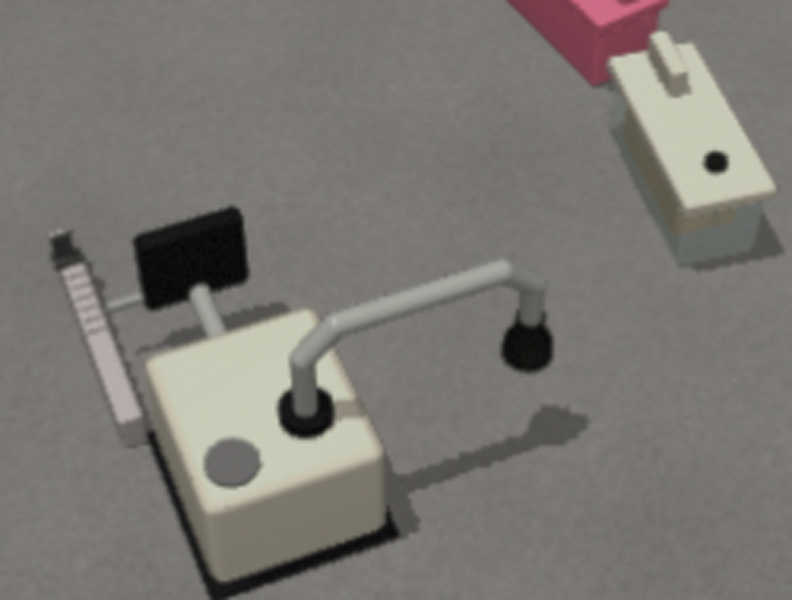

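View pics/B.png

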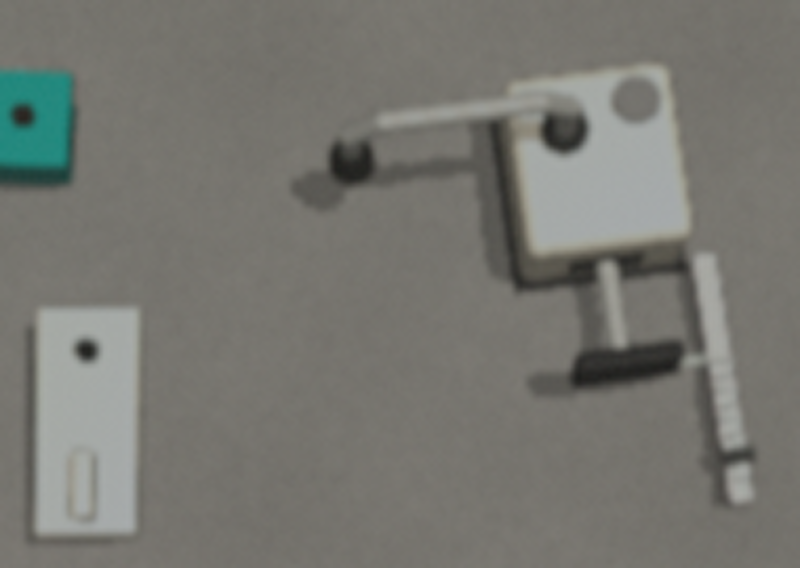

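White box confirmed: white lid, glass body, valve at scene (420,241), grip nearer the robot at scene (406,209). The clip is at scene (214,264) / top (400,248), and the bell at scene (361,301). Now fitting poses.

```bash
python3 - <<'E'
from h import *
from scipy.optimize import least_squares
S=cam('scene');T=cam('top')
s=lambda x,y:np.array([195+(x+.5)*250/792-.5,190+(y+.5)*190/600-.5])
t=lambda x,y:np.array([225+(x+.5)*190/800-.5,140+(y+.5)*135/568-.5])
st=[(S,s(317,312),(-50,55,90)),(S,s(150,362),(-50,-55,90)),(S,s(212,512),(70,-55,90)),(S,s(382,455),(70,55,90)),(S,s(527,352),(30,160,81)),
(T,t(508,82),(70,55,90)),(T,t(668,66),(70,-55,90)),(T,t(690,236),(-50,-55,90)),(T,t(530,253),(-50,55,90)),(T,t(352,162),(30,160,85))]
bx=[(T,t(38,308),(75,33,70)),(T,t(140,307),(75,-33,70)),(T,t(136,535),(-75,-33,70)),(T,t(34,536),(-75,33,70)),(T,t(87,350),(45,0,76)),(T,t(82,483),(-45,0,92)),
(S,s(610,60),(-75,-33,70)),(S,s(690,44),(-75,33,70)),(S,s(775,188),(75,33,70)),(S,s(688,208),(75,-33,70)),(S,s(715,162),(45,0,76))]
def W(p,l): c,n=np.cos(p[2]),np.sin(p[2]);return np.array([p[0]+c*l[0]-n*l[1],p[1]+n*l[0]+c*l[1],l[2]])
def fit(o,x0):
    f=lambda p:np.concatenate([proj(c,W(p,l))-u for c,u,l in o])
    r=least_squares(f,x0,x_scale=[100,100,1]);print(r.x.round(3));print(f(r.x).reshape(-1,2).round(1).tolist());return r.x
ps=fit(st,[700,-100,0]);pb=fit(bx,[500,200,0])
print('nozzle',W(ps,(30,160,81)),'grip',W(ps,(-125,0,83)),'valve',W(pb,(45,0,76)),'lidgrip',W(pb,(-45,0,94)))
for c,u in((S,s(60,234)),(T,t(738,455))):
    w=at(c,*u,57);d=w[:2]-ps[:2];cc,n=np.cos(ps[2]),np.sin(ps[2]);print('clip',w,'local',cc*d[0]+n*d[1],-n*d[0]+cc*d[1])
for n in('soap','cutlery_cup'):pass
print(R.from_rotvec(ctrl.get_obs()['orientation']).as_matrix().round(3))
# where the box must go with same yaw
print('goal origin',W(ps,(30,160,0))-(W(pb,(45,0,0))-[pb[0],pb[1],0]),pb)
E
```

```text
[ 7.25928e+02 -1.24977e+02  1.32000e-01]
[[-0.4, -3.5], [-2.7, -2.0], [-2.1, 1.3], [2.9, -0.5], [0.7, 0.8], [-1.5, -1.1], [-0.1, -2.2], [1.2, -0.6], [-0.6, 0.5], [-0.3, -0.9]]
[5.64115e+02 2.07772e+02 8.00000e-03]
[[0.1, -0.5], [-0.1, -0.4], [0.3, -0.4], [0.2, -0.4], [0.1, -0.3], [0.1, 0.0], [-1.2, -1.0], [0.9, -1.1], [1.0, 0.1], [-0.8, 0.1], [0.2, -0.6]]
nozzle [734.6513075  37.5775405  81.       ] grip [ 602.01094417 -141.39601626   83.        ] valve [609.11336052 208.13823675  76.        ] lidgrip [519.11634369 207.40546058  94.        ]
clip [ 545.05440293 -221.1425915    57.        ] local -191.93807578702777 -71.57414241545727
clip [ 543.18866489 -215.93784075   57.        ] local -193.1039832642466 -66.16941591218456
[[-0.947  0.322 -0.   ]
 [ 0.322  0.947 -0.001]
 [ 0.    -0.001 -1.   ]]
goal origin [689.65279908  37.21115241   0.        ] [5.64114852e+02 2.07771849e+02 8.14204744e-03]
```

```bash
python3 -m jog '[[0,0,0,0,0,-0.8,1],[0,0,0,0,0,-0.8,1],[0,0,0,0,0,-0.8,1],[0,0,0,0,0,-0.8,1],[-0.5,-0.6,0,0,0,0,1],[-0.5,-0.6,0,0,0,0,1],[-0.5,-0.6,0,0,0,0,1],[-0.5,-0.6,0,0,0,0,1],[-0.5,-0.6,0,0,0,0,1],[-0.5,-0.6,0,0,0,0,1],[-0.5,-0.6,0,0,0,0,1],[-0.5,-0.6,0,0,0,0,1],[-0.5,-0.6,0,0,0,0,1],[-0.5,-0.6,0,0,0,0,1],[-0.5,-0.6,0,0,0,0,1],[-0.5,-0.6,0,0,0,0,1],[-0.5,-0.6,0,0,0,0,1],[-0.5,-0.6,0,0,0,0,1],[-0.5,-0.6,0,0,0,0,1],[-0.45,-0.6,0,0,0,0,1]]'; python3 - <<'E'
from h import *
o=ctrl.get_obs();b=optics.get_image("wrist");cv2.imwrite("pics/w1.png",b[...,::-1]);c=cam('wrist',o)
print(o['ee_pos'],R.from_rotvec(o['orientation']).as_matrix().round(3).tolist())
for p in((519.1,207.4,94),(609.1,208.1,76)):print(proj(c,np.array(p)))
m=optics.masks_of('valve','wrist');print([(x['conf'],x['extent']) for x in m])
m=optics.masks_of('lid_grip','wrist');print([(x['conf'],x['extent']) for x in m])
E
```

```text
t: 2.1
ee_pos: [522.6, 208.9, 222.4]
orientation: [0.011, -3.141, 0.0]
ft_force: [-0.4, 1.4, -1.2]
width: 87.4
grasp_force: 0.0
[522.61256488 208.85541607 222.40317424] [[-1.0, -0.007, -0.0], [-0.007, 1.0, -0.0], [0.0, -0.0, -1.0]]
[321.03636524 229.959863  ]
[321.21933527 331.69201808]
[(0.93, [319.4, 265.8, 89.3, 185.5]), (0.55, [415.6, 447.9, 156.6, 46.7]), (0.16, [585.6, 280.2, 108.3, 107.0])]
[(0.95, [320.6, 270.1, 88.1, 184.7]), (0.79, [306.1, 68.8, 123.9, 137.6]), (0.79, [412.6, 448.1, 153.4, 50.2])]
```

View pics/w1.png

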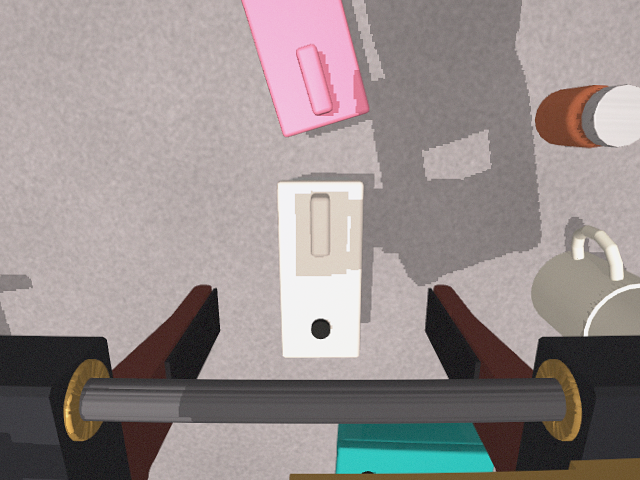

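The wrist view shows the white box's grip at (320,225) and valve at (320,328), between the fingers. Pink is at the top and turquoise at the bottom.

```bash
python3 -m jog '[[0.16,-0.05,0.46,0,0,0,1],[0,0,0.46,0,0,0,1],[0,0,0.46,0,0,0,1],[0,0,0.46,0,0,0,1],[0,0,0.46,0,0,0,1],[0,0,0.46,0,0,0,1],[0,0,0.46,0,0,0,1],[0,0,0.46,0,0,0,1],[0,0,0,0,0,0,1],[0,0,0,0,0,0,0.1],[0,0,0,0,0,0,0.1],[0,0,0,0,0,0,0.1],[0,0,0,0,0,0,0.1],[0,0,0,0,0,0,0.1],[0,0,0,0,0,0,0.1],[0,0,0,0,0,0,0.1],[0,0,0,0,0,0,0.1]]'
```

```text
t: 3.95
ee_pos: [515.6, 208.0, 75.5]
orientation: [0.011, -3.142, 0.0]
ft_force: [0.1, 0.4, 0.0]
width: 27.6
grasp_force: 0.0
```

```bash
python3 -m jog '[[0,0,0,0,0,0,0.05],[0,0,0,0,0,0,0.05],[0,0,0,0,0,0,0.05],[0,0,0,0,0,0,0.05],[0,0,0,0,0,0,0.05]]'
```

```text
t: 4.45
ee_pos: [515.5, 207.9, 75.4]
orientation: [0.011, -3.141, 0.0]
ft_force: [0.8, -1.6, -0.4]
width: 13.6
grasp_force: 30.0
```

```bash
python3 -m jog '[[-0.08,-0.1,0,0,0,0,0.05],[-0.16,-0.22,0,0,0,0,0.05],[-0.18,-0.25,0,0,0,0,0.05],[-0.18,-0.25,0,0,0,0,0.05],[-0.18,-0.25,0,0,0,0,0.05],[-0.18,-0.25,0,0,0,0,0.05],[-0.18,-0.25,0,0,0,0,0.05],[-0.18,-0.25,0,0,0,0,0.05],[-0.18,-0.25,0,0,0,0,0.05],[-0.18,-0.25,0,0,0,0,0.05],[-0.18,-0.25,0,0,0,0,0.05],[-0.18,-0.25,0,0,0,0,0.05],[-0.18,-0.25,0,0,0,0,0.05],[-0.18,-0.25,0,0,0,0,0.05],[-0.18,-0.25,0,0,0,0,0.05],[-0.18,-0.25,0,0,0,0,0.05],[-0.16,-0.22,0,0,0,0,0.05],[-0.08,-0.1,0,0,0,0,0.05],[0,0,0,0,0,0,0.05]]'
python3 - <<'E'
from h import *
o=ctrl.get_obs();print(o['ee_pos'])
b=optics.get_image("wrist");s=optics.get_image("scene");t=optics.get_image("top")
for n,i in(('w2',b),('s2',s),('t2',t)):cv2.imwrite(f"pics/{n}.png",i[...,::-1])
S=s[200:360,300:440,::-1];T=t[130:270,270:410,::-1]
cv2.imwrite("pics/st2.png",np.hstack([cv2.resize(S,(400,457),interpolation=2),cv2.resize(T,(400,457),interpolation=2)]))
E
```

```text
t: 6.35
ee_pos: [637.4, 42.5, 75.4]
orientation: [-0.01, 3.141, -0.0]
ft_force: [0.4, -0.5, -2.6]
width: 13.9
grasp_force: 30.0
[637.44666505  42.46800868  75.4410174 ]
```

View pics/st2.png

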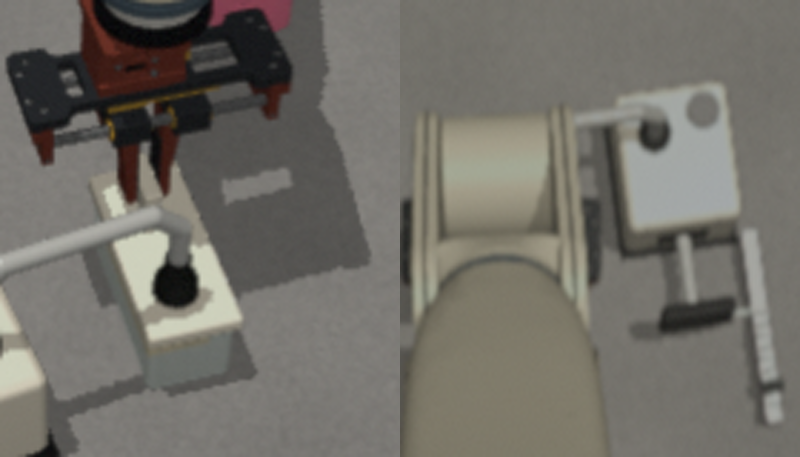

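View pics/w2.png

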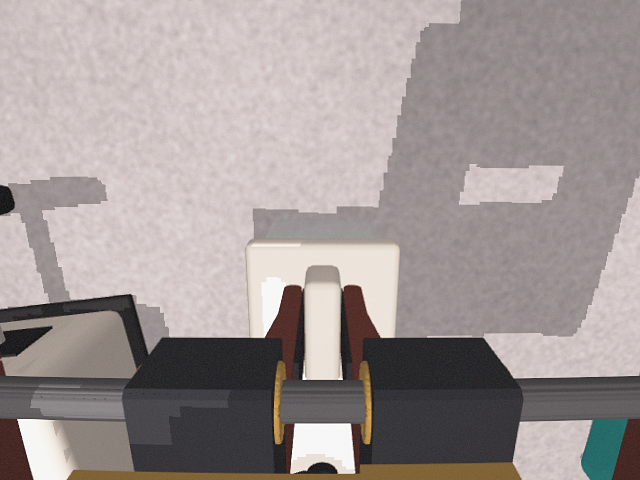

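Scene crop: the bell hangs over the valve region at crop (175,285) and the lid corners are visible. The wrist view shows the grip held centrally. Computing the remaining offset per camera.

```bash
python3 - <<'E'
from h import *
from scipy.optimize import least_squares
S=cam('scene');T=cam('top')
s=lambda x,y:np.array([195+(x+.5)*250/792-.5,190+(y+.5)*190/600-.5])
t=lambda x,y:np.array([225+(x+.5)*190/800-.5,140+(y+.5)*135/568-.5])
s2=lambda x,y:np.array([300+(x+.5)*140/400-.5,200+(y+.5)*160/457-.5])
print('scene before valve',at(S,*s(715,162),76),'nozzle',at(S,*s(527,353),81),at(S,*s2(175.5,291),81))
print('top before valve',at(T,*t(87,350),76),'nozzle',at(T,*t(352,162),83))
bx=[(s2(242,320),(75,33,70)),(s2(148,350),(75,-33,70)),(s2(92,185),(-75,-33,70))]
def W(p,l): c,n=np.cos(p[2]),np.sin(p[2]);return np.array([p[0]+c*l[0]-n*l[1],p[1]+n*l[0]+c*l[1],l[2]])
f=lambda p:np.concatenate([proj(S,W(p,l))-u for u,l in bx])
r=least_squares(f,[690,40,0],x_scale=[100,100,1]);print('after',r.x,'valve',W(r.x,(45,0,76)),f(r.x).round(1))
E
```

```text
scene before valve [610.63149333 206.96151368  76.        ] nozzle [733.24455594  36.64916247  81.        ] [733.55003427  36.73213211  81.        ]
top before valve [608.40694055 208.27937061  76.        ] nozzle [732.67252597  36.77197628  83.        ]
after [ 6.90397835e+02  4.25652638e+01 -6.83311876e-03] valve [735.39678396  42.25777584  76.        ] [ 1.   2.3  0.2 -0.9 -1.4 -1.7]
```

```bash
python3 -m jog '[[-0.02,-0.07,0,0,0,0,0.05],[-0.02,-0.07,0,0,0,0,0.05],[0,0,0,0,0,0,0.05],[0,0,0,0,0,0,0.05]]'; python3 -m jog '[[0,0,0,0,0,0,0.3],[0,0,0,0,0,0,0.4],[0,0,0,0,0,0,0.4],[0,0,0,0,0,0,0.4],[0,0,0,0,0,0,0.4],[0,0,-0.4,0,0,0,0.5],[0,0,-0.6,0,0,0,0.6],[0.1,0,-0.8,0,0,0,0.6],[0.3,0,-0.8,0,0,0,0.6],[0.5,0,-0.6,0,0,0,0.6],[0.6,-0.4,0,0,0,0,0.6],[0.6,-0.4,0,0,0,0,0.6],[0.6,-0.4,0,0,0,0,0.6],[0,-0.4,0,0,0,0,0.6],[0,-0.4,0,0,0,0,0.6],[0,0,0,0,0,0,0.6]]'
python3 - <<'E'
from h import *
o=ctrl.get_obs();np.savez('o3.npz',p=o['ee_pos'],r=o['orientation'])
b=optics.get_image("wrist");s=optics.get_image("scene");t=optics.get_image("top")
for n,i in(('w3',b),('s3',s),('t3',t)):cv2.imwrite(f"pics/{n}.png",i[...,::-1])
S=s[220:380,200:400,::-1];T=t[130:270,270:410,::-1]
cv2.imwrite("pics/st3.png",np.vstack([np.hstack([cv2.resize(S,(400,320),interpolation=2),cv2.resize(T,(400,320),interpolation=2)])]+[cv2.resize(b[200:,:,::-1],(800,280)) ]))
E
```

```text
t: 6.9
ee_pos: [638.3, 37.7, 75.5]
orientation: [0.011, -3.141, 0.0]
ft_force: [0.4, -0.7, -2.9]
width: 13.9
grasp_force: 30.0
t: 8.5
ee_pos: [531.8, -44.6, 204.5]
orientation: [-0.009, 3.14, -0.001]
ft_force: [0.9, 0.8, 0.2]
width: 52.8
grasp_force: 0.0
```

View pics/st3.png

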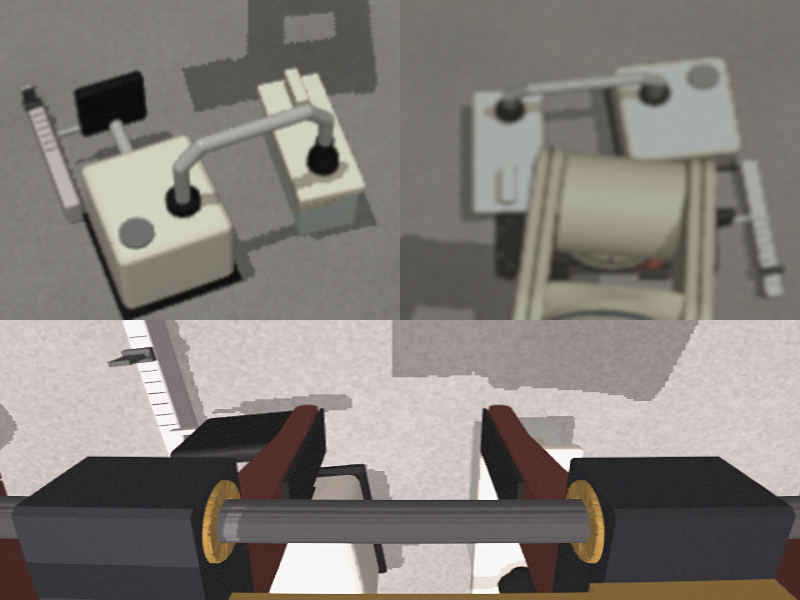

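Scene crop: valve hidden beneath the bell at (323,160), lid corners (258,85), (318,74), (365,188), (297,205). Top crop: bell at (510,108) on the lid's midline. Wrist strip: clip at about (145,355), the handle below it. Checking numerically.

```bash
python3 - <<'E'
from h import *
from scipy.optimize import least_squares
S=cam('scene');T=cam('top')
s=lambda x,y:np.array([200+(x+.5)/2-.5,220+(y+.5)/2-.5])
def W(p,l): c,n=np.cos(p[2]),np.sin(p[2]);return np.array([p[0]+c*l[0]-n*l[1],p[1]+n*l[0]+c*l[1],l[2]])
bx=[(s(258,85),(-75,-33,70)),(s(318,74),(-75,33,70)),(s(365,188),(75,33,70)),(s(297,205),(75,-33,70))]
f=lambda p:np.concatenate([proj(S,W(p,l))-u for u,l in bx])
r=least_squares(f,[690,40,0],x_scale=[100,100,1]);print('scene',r.x.round(3),'valve',W(r.x,(45,0,76)).round(1),'noz',at(S,*s(323.5,164),81).round(1),f(r.x).round(1))
g=cv2.imread('pics/t3.png',0)
cols=slice(290,325)
for v in (167,172,177,182,186,190): print(v,g[v,286:326].tolist())
for u in (298,300,302,316): print(u,g[160:228,u].tolist())
E
```

```text
scene [ 6.89184e+02  3.72380e+01 -1.50000e-02] valve [734.2  36.6  76. ] noz [734.2  37.3  81. ] [-0.7  0.4  0.5 -0.   0.   0.5  0.2 -0.9]
167 [116, 115, 115, 115, 116, 116, 117, 117, 117, 116, 115, 115, 115, 116, 115, 117, 117, 114, 115, 117, 117, 117, 114, 115, 115, 113, 112, 114, 126, 139, 145, 147, 148, 149, 151, 154, 155, 157, 157, 155]
172 [116, 116, 116, 116, 117, 117, 117, 117, 118, 131, 153, 167, 169, 169, 168, 170, 170, 169, 158, 137, 121, 118, 116, 113, 107, 103, 110, 127, 144, 151, 153, 158, 157, 141, 121, 114, 114, 113, 115, 115]
177 [114, 116, 116, 116, 111, 98, 91, 92, 96, 121, 152, 167, 168, 160, 147, 138, 123, 83, 42, 39, 53, 60, 62, 59, 51, 39, 45, 80, 119, 134, 137, 136, 132, 122, 115, 117, 116, 115, 115, 115]
182 [117, 117, 118, 117, 113, 98, 89, 89, 91, 118, 151, 168, 169, 169, 167, 164, 155, 136, 106, 79, 62, 50, 48, 52, 66, 96, 128, 154, 167, 169, 170, 170, 163, 143, 109, 94, 96, 102, 106, 106]
186 [118, 119, 118, 117, 111, 96, 88, 87, 91, 118, 153, 167, 170, 168, 168, 168, 169, 169, 169, 169, 167, 166, 168, 169, 170, 169, 169, 169, 169, 169, 168, 169, 164, 148
[... 904 characters left out ...]
92, 105, 113]
302 [114, 114, 115, 117, 115, 116, 116, 117, 115, 125, 149, 165, 170, 168, 164, 155, 138, 123, 118, 122, 128, 141, 155, 165, 168, 169, 169, 169, 168, 168, 168, 169, 168, 168, 169, 169, 168, 169, 169, 168, 168, 168, 169, 169, 168, 164, 162, 162, 161, 162, 161, 162, 162, 162, 163, 162, 161, 162, 163, 165, 169, 164, 140, 101, 80, 83, 96, 104]
316 [116, 116, 116, 115, 114, 117, 130, 145, 154, 148, 134, 132, 153, 164, 155, 142, 137, 137, 143, 157, 167, 170, 170, 169, 168, 169, 168, 169, 169, 169, 168, 170, 168, 169, 168, 169, 168, 166, 162, 157, 150, 140, 134, 127, 125, 129, 132, 130, 130, 131, 131, 130, 125, 124, 126, 128, 133, 138, 140, 142, 145, 145, 146, 147, 150, 150, 150, 151]
```

Box placement is good: valve to nozzle about 1–2 mm, with 8 mm allowed. Next, hover over the handle and ruler for a precise measurement.

```bash
python3 -m jog '[[-0.1,-0.3,-0.1,0,0,0,0.6],[-0.1,-0.4,-0.1,0,0,0,0.6],[-0.1,-0.4,-0.1,0,0,0,0.6],[-0.1,-0.4,-0.1,0,0,0,0.6],[-0.1,-0.4,0,0,0,0,0.6],[-0.1,-0.4,0,0,0,0,0.6],[-0.1,-0.4,0,0,0,0,0.6],[-0.1,-0.4,0,0,0,0,0.6],[-0.1,-0.3,0,0,0,0,0.6],[-0.1,-0.1,0,0,0,0,0.6],[0,0,0,0,0,0,0.6],[0,0,0,0,0,0,0.6]]'
python3 - <<'E'
from h import *
o=ctrl.get_obs();np.savez('o4.npz',p=o['ee_pos'],r=o['orientation']);print(o['qpos'])
b=optics.get_image("wrist");cv2.imwrite("pics/w4.png",b[...,::-1])
c=cam('wrist',o)
for l in((602,-141.4,103),(544,-218,57)):print(proj(c,np.array(l)))
cv2.imwrite("pics/w4c.png",cv2.resize(b[120:320,200:466,::-1],(798,600),interpolation=2))
E
```

```text
t: 9.85
ee_pos: [572.0, -182.4, 219.3]
orientation: [0.012, -3.141, -0.001]
ft_force: [-0.2, 0.2, -0.0]
width: 52.6
grasp_force: 0.0
[-3.28641379e-01  3.91302949e-01  1.68856237e+00  1.79538668e-04
  1.06225744e+00 -1.90701911e+00]
[380.41923682 280.39316346]
[277.35021359 188.57879648]
```

View pics/w4c.png

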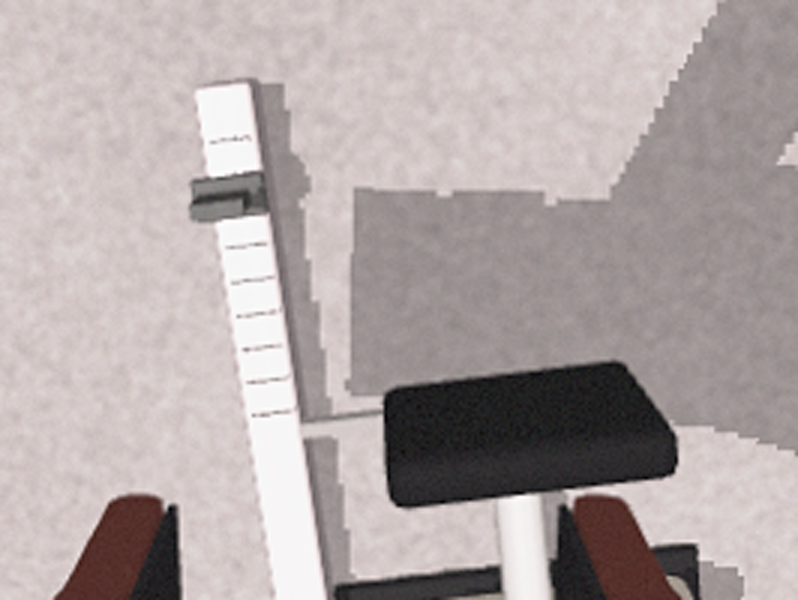

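Crop: clip saddle at (190–265, 175–220) with its fin at its lower left, pointer tip at (303,425), handle top at (385–675, 362–505). Extracting exact rows.

```bash
python3 - <<'E'
from h import *
z=np.load('o4.npz');c=cam('wrist',{'ee_pos':z['p'],'orientation':z['r']})
g=cv2.imread('pics/w4.png',0)
print('clip rows 174-198, cols 262-290');
for v in range(174,198):print(v,g[v,262:290].tolist())
print('pointer rows 250-272');
for u in(303,306,310,314,318,322):print(u,g[250:272,u].tolist())
k=lambda x,y:(200+(x+.5)/3-.5,120+(y+.5)/3-.5)
for a,b in(((253,82),(296,400)),((197,92),(248,415))):
    A,B=at(c,*k(*a),30),at(c,*k(*b),30);d=A-B;print('rail',A,B,np.arctan2(-d[1],-d[0]))
A,B=at(c,*k(390,393),103),at(c,*k(617,363),103);d=B-A;print('handle front top edge',A,B,np.arctan2(-d[0],d[1]))
A,B=at(c,*k(400,470),103),at(c,*k(668,440),103);print('handle back edge?',A,B)
for x,y in((390,200),):pass
E
```

```text
clip rows 174-198, cols 262-290
174 [206, 206, 202, 200, 196, 180, 197, 247, 247, 247, 247, 246, 246, 246, 246, 247, 247, 247, 247, 246, 246, 246, 246, 245, 215, 140, 115, 117]
175 [206, 206, 203, 200, 192, 183, 212, 247, 247, 247, 247, 247, 246, 246, 246, 247, 247, 247, 248, 248, 248, 249, 249, 249, 226, 164, 117, 119]
176 [201, 204, 201, 194, 193, 191, 215, 244, 247, 247, 247, 247, 247, 248, 248, 249, 247, 251, 252, 246, 246, 240, 235, 229, 192, 156, 116, 119]
177 [199, 195, 200, 199, 198, 196, 210, 240, 250, 250, 250, 251, 251, 248, 249, 236, 206, 243, 231, 156, 149, 118, 103, 107, 107, 106, 115, 118]
178 [196, 195, 202, 204, 206, 199, 185, 204, 243, 247, 240, 236, 228, 190, 185, 135, 113, 109, 105, 88, 93, 102, 112, 119, 104, 75, 111, 120]
179 [200, 195, 169, 155, 155, 151, 118, 106, 141, 146, 100, 84, 85, 95, 103, 113, 122, 124, 129, 124, 127, 130, 134, 135, 123, 81, 103, 119]
180 [198, 167, 114, 94, 94, 99, 108, 115, 118, 122, 124, 129, 132, 132, 134, 132, 135, 134, 136, 130, 135, 132, 130, 134, 123, 88, 102, 121]
181 [188, 149, 125, 127, 133, 135, 136, 139, 138, 137, 138, 133,
[... 2771 characters left out ...]
05, 210]
318 [150, 144, 183, 199, 204, 206, 211, 161, 120, 169, 206, 207, 206, 206, 208, 208, 209, 208, 206, 207, 202, 202]
322 [152, 149, 190, 210, 208, 210, 185, 141, 139, 190, 208, 203, 203, 205, 204, 204, 204, 209, 209, 207, 205, 205]
rail [ 513.66601055 -214.69902058   30.        ] [ 604.59350312 -203.60251737   30.        ] 0.12143635835667739
rail [ 516.43383645 -230.11288827   30.        ] [ 609.30999112 -217.74557851   30.        ] 0.13238038696930768
handle front top edge [ 580.21568709 -177.71672111  103.        ] [ 572.61994775 -125.48825013  103.        ] 0.14442040648264778
handle back edge? [ 599.15806486 -175.12037908  103.        ] [ 591.27383278 -112.29292118  103.        ]
```

```bash
python3 - <<'E'
from h import *
z=np.load('o4.npz');c=cam('wrist',{'ee_pos':z['p'],'orientation':z['r']})
for yaw in(.126,.132,.138):
  e=np.array([np.cos(yaw),np.sin(yaw),0])
  F=[at(c,u,v,57) for u,v in((270,190.5),(276,189.5),(266,191))]
  P=[at(c,u,v,51) for u,v in((303,263),(306,262.7),(310,262.5))]
  print(yaw,[f@e for f in F],[p@e for p in P],np.mean([p@e for p in P])-np.mean([f@e for f in F]))
print(F[0],P[0])
yaw=.132;e=np.array([np.cos(yaw),np.sin(yaw),0])
k=lambda x,y:(200+(x+.5)/3-.5,120+(y+.5)/3-.5)
for x,y in((500,378),(520,490)):  print(at(c,*k(x,y),103)@e)
L=at(c,*k(386,405),103);Rr=at(c,*k(650,400),103);print(L,Rr)
# rectangular check of handle top: project corners
for g in((602,-141.4),(584,-145)):
  for a,b in((-7,-35),(-7,35),(7,35),(7,-35)):
    n=np.array([-e[1],e[0],0]);q=proj(c,np.array([*g,103])+e*a+n*b);print(g,a,b,((q-[200,120])*3).round())
E
```

```text
0.126 [np.float64(513.0920635426008), np.float64(512.8780710798324), np.float64(513.1053860210833)] [np.float64(577.0150663709245), np.float64(577.0493975153076), np.float64(577.2688833422385)] 64.0859421949848
0.132 [np.float64(511.3395992018141), np.float64(511.154150499382), np.float64(511.3339877121064)] [np.float64(575.3649520476177), np.float64(575.4143464860266), np.float64(575.6537697598131)] 64.20177696005169
0.138 [np.float64(509.5687266906806), np.float64(509.41182842471846), np.float64(509.5441814347959)] [np.float64(573.6941246481765), np.float64(573.7585806024167), np.float64(574.0179327038469)] 64.31530046808166
[ 545.53575899 -223.7579331    57.        ] [ 606.78423234 -198.61147241   51.        ]
551.3464413501498
579.4610551907735
[ 583.13250685 -178.60893757  103.        ] [ 581.48288379 -117.22866412  103.        ]
(602, -141.4) -7 -35 [391. 471.]
(602, -141.4) -7 35 [687. 436.]
(602, -141.4) 7 35 [690. 491.]
(602, -141.4) 7 -35 [398. 526.]
(584, -145) -7 -35 [376. 398.]
(584, -145) -7 35 [678. 362.]
(584, -145) 7 35 [681. 419.]
(584, -145) 7 -35 [384. 454.]
```

```bash
python3 -m jog '[[0,0,0,0,0,1,0.6],[0,0,0,0,0,1,0.6],[0,0,0,0,0,1,0.6],[0,0,0,0,0,1,0.6],[0,0,0,0,0,1,0.6],[0,0,0,0,0,1,0.6],[0,0,0,0,0,1,0.6],[0,0,0,0,0,1,0.6],[0,0,0,0,0,1,0.6],[0,0,0,0,0,1,0.6],[0,0,0,0,0,1,0.6],[0,0,0,0,0,1,0.6],[0,0,0,0,0,1,0.6],[0,0,0,0,0,0.8,0.6],[0.3,0.27,0,0,0,0,0.6],[0.3,0.28,0,0,0,0,0.6],[0.3,0.28,0,0,0,0,0.6],[0,0,0,0,0,0,0.6],[0,0,0,0,0,0,0.6]]'
python3 - <<'E'
from h import *
o=ctrl.get_obs();M=R.from_rotvec(o['orientation']).as_matrix();print(M.round(4).tolist(),o['ee_pos'])
e=np.array([np.cos(.132),np.sin(.132),0]);n=np.array([-e[1],e[0],0])
d=M.T@(np.array([600.0,-142.5,64])-o['ee_pos']);print(d/40,o['ee_pos']@e,o['ee_pos']@n,'yaw y',np.arctan2(M[1,1],M[0,1]))
b=optics.get_image("wrist");cv2.imwrite("pics/w5.png",b[...,::-1])
E
```

```text
t: 11.8
ee_pos: [600.5, -141.8, 219.3]
orientation: [-2.066, -2.366, 0.001]
ft_force: [-0.2, 0.7, 0.4]
width: 52.2
grasp_force: 0.0
[[-0.135, 0.9909, -0.0004], [0.9909, 0.135, -0.0001], [-0.0001, -0.0004, -1.0]] [ 600.49124089 -141.7878224   219.29308004]
[-0.01577638 -0.01306741  3.8823332 ] 576.6056642556431 -219.58921858434468 yaw y 0.13537444125271675
```

```bash
python3 -m jog '[[0,0,0.39,0,0,0,0.6],[0,0,0.39,0,0,0,0.6],[0,0,0.39,0,0,0,0.6],[0,0,0.39,0,0,0,0.6],[0,0,0.39,0,0,0,0.6],[0,0,0.39,0,0,0,0.6],[0,0,0.39,0,0,0,0.6],[0,0,0.39,0,0,0,0.6],[0,0,0.39,0,0,0,0.6],[0,0,0.36,0,0,0,0.6],[0,0,0,0,0,0,0.6]]' && python3 -m jog '[[0,0,0,0,0,0,0.05],[0,0,0,0,0,0,0.05],[0,0,0,0,0,0,0.05],[0,0,0,0,0,0,0.05],[0,0,0,0,0,0,0.05],[0,0,0,0,0,0,0.05],[0,0,0,0,0,0,0.05],[0,0,0,0,0,0,0.05],[0,0,0,0,0,0,0.05]]'
```

```text
t: 12.95
ee_pos: [598.8, -142.3, 62.3]
orientation: [-2.067, -2.362, 0.003]
ft_force: [-0.5, -0.7, 0.2]
width: 52.7
grasp_force: 0.0
t: 13.85
ee_pos: [600.4, -142.8, 65.1]
orientation: [2.069, 2.364, 0.0]
ft_force: [-0.6, 0.2, 4.3]
width: 13.9
grasp_force: 30.0
```

```bash
python3 -m jog '[[0,-0.1,0,0,0,0,0.05],[0,-0.1,0,0,0,0,0.05],[0,-0.1,0,0,0,0,0.05],[0,-0.1,0,0,0,0,0.05],[0,-0.1,0,0,0,0,0.05],[0,-0.1,0,0,0,0,0.05],[0,-0.1,0,0,0,0,0.05],[0,-0.1,0,0,0,0,0.05],[0,-0.1,0,0,0,0,0.05],[0,-0.1,0,0,0,0,0.05],[0,-0.1,0,0,0,0,0.05],[0,-0.1,0,0,0,0,0.05],[0,-0.1,0,0,0,0,0.05],[0,-0.1,0,0,0,0,0.05],[0,-0.1,0,0,0,0,0.05],[0,0,0,0,0,0,0.05],[0,0,0,0,0,0,0.05],[0,0,0,0,0,0,0.05]]'
python3 - <<'E'
from h import *
e=np.array([np.cos(.132),np.sin(.132),0])
P=np.mean([ctrl.get_obs()['ee_pos'] for _ in range(3)],0);print(P,P@e)
b=optics.get_image("wrist");s=optics.get_image("scene");t=optics.get_image("top")
for n,i in(('w6',b),('s6',s),('t6',t)):cv2.imwrite(f"pics/{n}.png",i[...,::-1])
S=s[225:345,190:350,::-1]
cv2.imwrite("pics/sw6.png",cv2.resize(S,(800,600),interpolation=2))
E
```

```text
t: 15.65
ee_pos: [543.5, -150.5, 65.1]
orientation: [2.066, 2.361, 0.005]
ft_force: [11.0, 5.2, -3.2]
width: 13.8
grasp_force: 30.0
[ 543.53790362 -150.47023726   65.11182729] 519.0050309750416
```

View pics/sw6.png

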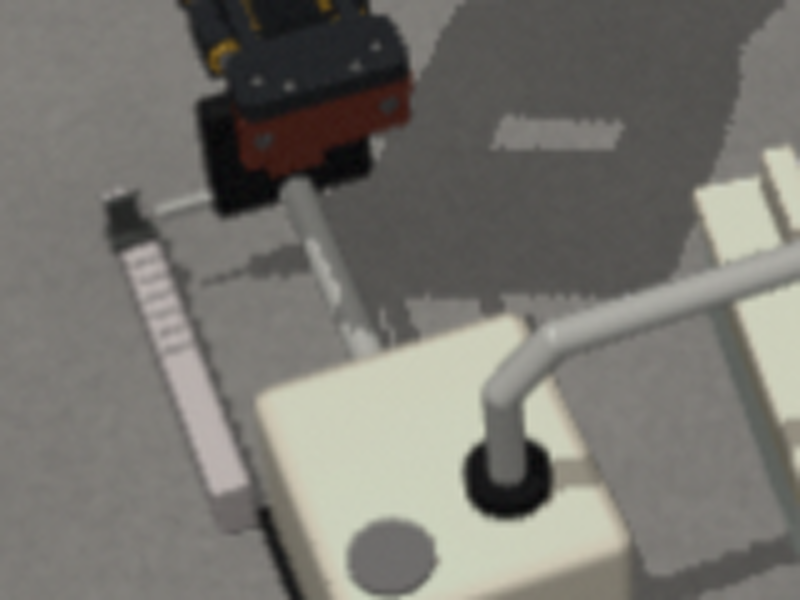

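The pointer tip is at crop (153,211), the fin top at about (120,193). Both appear in one scene image, so I use this for a relative check.

```bash
python3 - <<'E'
from h import *
S=cam('scene');k=lambda x,y:(190+(x+.5)/5-.5,225+(y+.5)/5-.5)
e=np.array([np.cos(.132),np.sin(.132),0]);n=np.array([-e[1],e[0],0])
for nm,x,y,z in(('ptip',153,211,50),('pbase',210,196,50),('fin L',106,196,57),('fin R',136,189,57)):
    w=at(S,*k(x,y),z);print(nm,w.round(1),(w@e).round(1),(w@n).round(1))
# predicted pictures of pointer and fin at measured wrist geometry
g=cv2.imread('pics/s6.png',0)
for v in range(259,276):print(v,g[v,208:234].tolist())
E
```

```text
ptip [ 550.6 -209.    50. ] 518.3 -279.6
pbase [ 548.4 -184.6   50. ] 519.3 -255.2
fin L [ 543.7 -226.8   57. ] 509.1 -296.4
fin R [ 543.  -214.1   57. ] 510.1 -283.7
259 [120, 122, 121, 119, 117, 118, 120, 121, 121, 121, 121, 120, 121, 118, 119, 118, 119, 118, 118, 121, 121, 120, 103, 58, 21, 10]
260 [121, 122, 120, 121, 119, 120, 120, 120, 120, 121, 121, 120, 121, 120, 120, 121, 119, 120, 119, 121, 121, 120, 111, 69, 24, 10]
261 [120, 121, 121, 118, 118, 120, 119, 119, 120, 119, 119, 121, 119, 119, 120, 120, 121, 120, 122, 120, 118, 118, 116, 74, 29, 10]
262 [119, 120, 119, 119, 122, 133, 128, 119, 117, 111, 116, 120, 120, 120, 119, 120, 120, 122, 123, 121, 118, 120, 124, 93, 45, 15]
263 [120, 119, 125, 130, 128, 141, 132, 106, 90, 87, 109, 119, 121, 120, 119, 120, 121, 123, 124, 128, 128, 136, 144, 120, 68, 22]
264 [119, 115, 127, 134, 108, 94, 77, 66, 62, 84, 111, 119, 118, 120, 121, 125, 128, 132, 137, 145, 147, 151, 153, 143, 86, 30]
265 [120, 118, 106, 86, 65, 56, 48, 43, 47, 82, 107, 116, 120, 126, 134, 140, 148, 153, 155, 150, 141, 130, 120, 107, 67, 28]
266 [119, 118, 102, 
[... 538 characters left out ...]
8, 93, 111, 117, 119, 118, 118, 120, 120, 122, 123, 123, 124, 121]
271 [119, 117, 103, 76, 52, 44, 46, 51, 52, 52, 53, 55, 63, 78, 105, 117, 119, 119, 119, 119, 121, 120, 122, 123, 122, 121]
272 [120, 117, 107, 84, 64, 56, 59, 61, 60, 59, 58, 58, 62, 76, 97, 106, 112, 117, 118, 118, 117, 119, 120, 120, 120, 120]
273 [119, 117, 113, 101, 76, 62, 60, 58, 59, 71, 81, 101, 114, 101, 85, 85, 104, 116, 119, 118, 118, 117, 118, 119, 118, 119]
274 [118, 116, 117, 106, 78, 56, 61, 75, 101, 128, 138, 154, 161, 136, 98, 85, 104, 119, 121, 120, 120, 118, 119, 118, 120, 120]
275 [118, 119, 118, 111, 91, 75, 102, 132, 153, 170, 173, 171, 165, 146, 110, 87, 108, 121, 122, 121, 120, 119, 118, 118, 120, 120]
```

```bash
python3 - <<'E'
from h import *
S=cam('scene');e=np.array([np.cos(.132),np.sin(.132),0])
for u,v,z in((223,265.6,51),(226,264.9,51),(229,264.1,51),(213,262.7,57),(211,263.5,57),(214,262.5,57)):print(u,z,(at(S,u,v,z)@e).round(2))
E
```

```text
223 51 518.18
226 51 518.69
229 51 518.94
213 57 507.88
211 57 508.45
214 57 508.14
```

```bash
python3 - <<'E'
from h import *
z=np.load('o4.npz')
C={'w4':cam('wrist',{'ee_pos':z['p'],'orientation':z['r']}),'scene':cam('scene'),'s6':cam('scene'),'s3':cam('scene'),'top':cam('top'),'t6':cam('top')}
e=np.array([np.cos(.132),np.sin(.132),0]);n=np.array([-e[1],e[0],0])
def prof(nm,lat,h,r):
    g=cv2.imread(f'pics/{nm}.png',0);out=[]
    for ee in r:
        q=[proj(C[nm],e*ee+n*l+[0,0,h]) for l in lat]
        m=np.array(q,np.float32)[None];out.append(int(cv2.remap(g,m[...,0],m[...,1],cv2.INTER_LINEAR).mean()))
    return out
rf=range(500,524);
for nm in('w4','scene','s6','top','t6'):print('fin',nm,rf[0],prof(nm,(-294,-291,-288,-285),57,rf))
rp=range(564,590)
for nm in('w4','scene','s3','top'):print('ptr',nm,rp[0],prof(nm,(-270,-267,-264),51,rp))
rq=range(508,530)
for nm in('s6','t6'):print('ptr',nm,rq[0],prof(nm,(-270,-267,-264),51,rq))
E
```

```text
fin w4 500 [233, 237, 239, 227, 121, 128, 134, 124, 83, 57, 78, 108, 114, 122, 123, 197, 238, 238, 235, 234, 237, 239, 209, 225]
fin scene 500 [116, 116, 116, 116, 117, 119, 121, 123, 122, 118, 108, 95, 81, 69, 61, 56, 53, 51, 50, 50, 50, 51, 52, 52]
fin s6 500 [120, 119, 119, 119, 120, 122, 124, 126, 125, 121, 110, 97, 83, 71, 63, 57, 54, 53, 52, 52, 52, 52, 53, 53]
fin top 500 [143, 140, 134, 128, 118, 105, 93, 83, 74, 67, 68, 71, 77, 86, 96, 107, 117, 127, 134, 138, 141, 142, 142, 141]
fin t6 500 [111, 113, 116, 120, 122, 125, 128, 130, 130, 131, 131, 130, 128, 127, 125, 123, 121, 119, 116, 114, 113, 113, 114, 115]
ptr w4 564 [188, 187, 186, 188, 185, 195, 200, 203, 204, 165, 130, 182, 207, 205, 205, 204, 200, 198, 201, 203, 204, 206, 207, 205, 205, 206]
ptr scene 564 [118, 119, 118, 119, 119, 120, 120, 122, 126, 131, 139, 144, 145, 141, 133, 122, 112, 104, 105, 107, 111, 114, 116, 117, 118, 119]
ptr s3 564 [124, 124, 124, 124, 124, 125, 126, 128, 132, 138, 146, 151, 152, 148, 140, 128, 117, 110, 110, 112, 116, 119, 121, 123, 124, 124]
ptr top 564 [95, 96, 96, 98, 98, 99, 102, 106, 110, 118, 125, 131, 135, 138, 138, 132, 126, 119, 110, 102, 96, 93, 91, 90, 89, 89]
ptr s6 508 [121, 121, 121, 121, 122, 124, 126, 131, 136, 143, 148, 149, 143, 134, 121, 111, 106, 106, 109, 112, 115, 118]
ptr t6 508 [106, 101, 97, 93, 90, 88, 92, 95, 99, 105, 112, 116, 119, 122, 122, 121, 120, 119, 118, 118, 119, 120]
```

Estimates of total pull: wrist 64.2–64.5, top about 64.5, scene about 66, against a stated maximum of 65. I'm aiming for about 64.6, which leaves 7.2 mm to go.

```bash
python3 -m jog '[[0,-0.06,0,0,0,0,0.05],[0,-0.06,0,0,0,0,0.05],[0,-0.06,0,0,0,0,0.05],[0,0,0,0,0,0,0.05],[0,0,0,0,0,0,0.05],[0,0,0,0,0,0,0.05],[0,0,0,0,0,0,0.05],[0,0,0,0,0,0,0.05]]'
cat > chk.py <<'E'
from h import *
C=cam('scene');e=np.array([np.cos(.132),np.sin(.132),0]);n=np.array([-e[1],e[0],0])
P=[]
for _ in range(3): g=optics.get_image('scene');P.append(ctrl.get_obs()['ee_pos']@e)
print('tcp e',np.round(P,2)); cv2.imwrite('pics/s7.png',g[...,::-1]);g=cv2.cvtColor(g,cv2.COLOR_RGB2GRAY)
def prof(lat,h,r):
    m=np.array([[proj(C,e*x+n*l+[0,0,h]) for l in lat] for x in r],np.float32);return cv2.remap(g,m[...,0],m[...,1],cv2.INTER_LINEAR).mean(1).astype(int).tolist()
print('fin 500',prof((-294,-291,-288,-285),57,range(500,520)));print('ptr 500',prof((-270,-267,-264),51,range(500,522)))
b=cv2.imread('pics/s3.png',0)
print('box/bell region change',np.abs(b[245:340,325:385].astype(int)-g[245:340,325:385]).mean())
E
python3 chk.py
```

```text
t: 16.6
ee_pos: [536.6, -151.4, 65.1]
orientation: [2.066, 2.36, 0.006]
ft_force: [11.4, 3.9, -3.0]
width: 13.8
grasp_force: 30.0
tcp e [512.04 512.   512.07]
fin 500 [120, 120, 120, 120, 121, 122, 125, 127, 126, 121, 111, 98, 83, 72, 63, 58, 54, 52, 52, 52]
ptr 500 [119, 119, 119, 120, 121, 121, 124, 127, 132, 138, 144, 149, 150, 144, 134, 123, 113, 108, 106, 108, 111, 114]
box/bell region change 7.520526315789474
```

```bash
python3 - <<'E'
import numpy as np,cv2
from scipy.optimize import least_squares
from scipy.special import erf
f=np.array([120,120,120,120,121,122,125,127,126,121,111,98,83,72,63,58,54,52,52,52.]);xf=np.arange(500,520)
p=np.array([119,119,119,120,121,121,124,127,132,138,144,149,150,144,134,123,113,108,106,108,111,114.]);xp=np.arange(500,522)
st=lambda x,a,s:.5*(1+erf((x-a)/s/2**.5))
P=lambda q,x:120+(q[1]-120)*st(x,q[0]-2,q[3])+(q[2]-q[1])*st(x,q[0]+2,q[3])+(120-q[2])*st(x,q[0]+2+q[4],q[3])
r=least_squares(lambda q:P(q,xp)-p,[511,160,95,1.5,5]);print('ptr',r.x,r.cost)
F=lambda q,x,s:120+(q[1]-120)*st(x,q[0]-2,s)+(52-q[1])*st(x,q[0]+2,s)
for s in(r.x[3],1.5,2,2.5):
    k=least_squares(lambda q:F(q,xf,s)-f,[510,140]);print('fin',s,k.x,k.cost)
a=cv2.imread('pics/s3.png');b=cv2.imread('pics/s7.png')
for w in((slice(300,345),slice(335,392)),(slice(275,345),slice(320,392))):
    A,B=[cv2.Canny(i[w],40,120).astype(np.float32) for i in(a,b)];print(cv2.phaseCorrelate(A,B,cv2.createHanningWindow(A.shape[::-1],cv2.CV_32F)))
E
```

```text
ptr [512.53806381 193.65724995  57.08298106   2.72575758   3.060741  ] 3.2126261591255925
fin 2.725757582362835 [508.98285983 147.37558375] 21.43111950094295
fin 1.5 [509.75052471 124.27391981] 100.552222626456
fin 2 [509.41059817 134.24173525] 20.741517643907255
fin 2.5 [509.11354646 143.41504396] 6.657418352433924
((0.06381729379882728, 0.3986355583973804), 0.9525819824360036)
((0.016481554964350664, -0.025868901345411643), 0.9751602726310123)
```

The box has not moved. Combining the three cameras with the 65 mm upper limit, I'll add about 0.5 mm, let it settle and hand in.

```bash
python3 -m jog '[[0,-0.014,0,0,0,0,0.05],[0,0,0,0,0,0,0.05],[0,0,0,0,0,0,0.05],[0,0,0,0,0,0,0.05],[0,0,0,0,0,0,0.05],[0,0,0,0,0,0,0.05]]'; python3 chk.py | head -1; python3 -c "
from workcell import ctrl
print(ctrl.close_job())"
```

```text
t: 17.35
ee_pos: [536.2, -151.5, 65.1]
orientation: [2.066, 2.36, 0.006]
ft_force: [11.3, 5.5, -2.0]
width: 13.8
grasp_force: 30.0
tcp e [511.57 511.56 511.55]
the job is handed in; nothing more can be done
None
```

I handed the job in at about 17.5 s with the valve under the bell (about 1–2 mm off centre by the cameras) and the gripper holding the handle about 65 mm out at the clip; the wrist and top cameras put the pointer level to within about 1 mm, but the scene camera suggested it was about 3 mm short.

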